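# Lock the service hatch of a display plinth

### The job

The service hatch in the shop's display plinth is sprung slightly open. With a fingertip in the slot of its round cam fastener, push the hatch down flush and, still pressing, turn the fastener a quarter turn clockwise (seen from above) to its stop, so that the hatch stays locked down when you let go. Do not pull the hatch further open or grip and lift anything, and leave the bowl, the jar and the cup where they stand.

Things in the scene. Friction and masses are not known exactly. Their poses are not given: they have to be found in the camera images.
- plinth: Fixed hollow wooden display plinth, 300 (x) x 480 (y) x 90 mm high; origin at the centre of its underside. x points from the hatch's free edge to its hinge, z up. The 198 mm square plywood hatch is let into its top, centred at plinth x 0, y -90 mm, hinged along its +x edge.
- hatch (a joint): Angle of the hatch about its hinge, rad: 0 = flush, growing as the free (-x) edge rises. Springs hold it near 0.18 at the start; pushing it flush at the fastener takes 5 to 7 N, and at 0 it meets a solid stop. Locked, it rests at about 0.02. The hinge lies in the plinth's top surface, at plinth x +100 mm.
- cam (a joint): Turn of the fastener, rad: 0 = unlocked, slot parallel to the hinge; grows clockwise from above; 1.57 = locked, at its stop, slot in line with two small steel ribs on the hatch. Starts at 0 to 0.25. Light friction (0.07 N m); stays where left. In the last third its tongue slides under a keeper only if the hatch is within 0.015 rad of flush; otherwise the turn is blocked.
- slot (a point): Centre of the slot's floor, on the axis of the fastener: a metal disc, 104 mm across, on the hatch, with one straight slot right across it, 40 mm wide, 18 mm deep, open at both ends. x runs along the slot, y across it, z out of the hatch, whose face is 4 mm below this point. Shut fingertips fit in the slot, e.g. 25 mm from the axis, and can push its side wall round.
- slot_home (a point): Fixed point on the plinth where slot lies when the hatch is flush (94 mm above the table); axes as the plinth's.
- bowl: Bystander: ceramic bowl, 124 mm across and 70 mm high, on the +y half of the plinth's top, on the hinge's side; origin at the centre of its underside.
- jar: Bystander: terracotta jar with a wooden lid, 56 mm across and 85 mm high, on the +y half of the plinth's top, on the free edge's side; origin at the centre of its underside.
- cup: Bystander: white ceramic cup, 72 mm across and 80 mm high, on the table beyond the plinth's -y end; origin at the centre of its underside.

How it is judged:
By the outcome, as a careful person would: the job done as asked, in the order asked, and still so for the second after the job is handed in, with the robot touching nothing.
It also fails if it takes over 32 s, if anything falls off the work surface, if the arm or the gripper's body presses on something with over 40 N, if the wrist force passes 120 N, or if a joint passes its speed limit or range.

### The arm

A 7-joint arm with a two-finger parallel gripper is mounted at the origin on the work surface. World frame = base frame: x ahead of the robot, y to its left, z up, the work surface at z = 0. Lengths are in m, angles in rad, forces in N, time in s.
With the tool pointing down it reaches from about 0.425 to 0.95 m from the base axis. Payload 4.7 kg.
Tool frame: the origin (TCP) lies on the centre line of the jaws, within the pads' length; the fingertips stand 17 mm ahead of it and the grasp point (between the pads) lies 2 mm behind it; x points along the fingers, y is the direction in which the jaws open and shut, and the axes are right-handed (so a half turn about x gives the same grasp; the last joint's range is limited). The gripper opens to 85 mm and grips with 20 to 120 N. Pads are 22 mm wide; open, the fingers measure 114 mm over their backs; the gripper's body (76 mm by 85 mm) begins 54 mm behind the grasp point. The pads swing forward as they close: fully open they stand 13 mm farther back than shut.
Start: joints at [-1.312, 0.469, -0.049, 1.532, 0.024, 1.141, -0.082], TCP at [0.192, 0.647, 0.248] pointing down, gripper open.
Joint ranges: [-2.59, 2.59], [-0.33, 1.99], [-1.39, 1.29], [0.1, 2.45], [-1.04, 4.18], [0.21, 1.99], [-2.66, 2.66]. Speed limits (rad/s): [2.57, 2.57, 3.14, 3.14, 3.14, 3.14, 3.14].

### API

Orientations are given as a rotation vector (axis times angle).
In Python, from cell import bot, grab_frame, get_calibration, nets gives the robot as it stands.
- The arm moves only by the shell command python3 -m handwheel 'ROWS'. ROWS is JSON, a list of rows, each a list of 3 entries, a list of its own where there are three numbers: the turn, a rotation vector about the tool's x, y, z in rad, then the shift along the tool's x, y, z in mm, then the finger opening in mm, from 0 to 85.4. In form: [[[wx, wy, wz], [dx, dy, dz], jaw], ...]. A call has exactly 5 rows; each row shifts and turns the pose as measured when the row begins, along the tool's axes as they then stand; what a row does not reach is not made up. A row lasts 1/10 s, in which the tool goes at most 50 mm and 8.59 degrees, less where a joint would pass 70% of its speed; a pose out of reach is approached as far as the arm can. A call with a gripper value outside its range is refused whole. The fingers move at their own pace and stop on an object; the grip force is fixed at half the most. Time passes only in rows, so rows that do not move let the fingers close, or fill a call up. It gives the time, the measured TCP pose, the force and the opening at its end, in the units of the state.
- bot.read_state(): the state, without advancing time (a new reading comes with each control period).
- grab_frame(name): name is "scene" or "top" or "wrist"; returns the picture (400x640x3 uint8, red, green, blue); there is no depth.
- get_calibration(name): a dict with "vertical_fov" (degrees; the focal length in pixels is half the picture's height over the tangent of half this angle, whatever the lens; pixels are square), "cx", "cy" (the principal point, pixels), "world_from_camera" (4x4, takes a point from camera to world coordinates); the wrist camera has in their place "mount" (4x4, takes a point from camera to tool coordinates, whose origin is the TCP and whose axes are the tool frame's). Camera axes: x right, y up, looking along -z (the intrinsics and any distortion apply to the point x, -y, -z); pixel columns grow to the right and rows downward; lengths in m; the calibration is good to about 2 mm. A picture is of the moment at which its call begins: read the wrist's pose just before it. get_calibration takes no time and is no camera call.
- bot.sign_off(): hands the job in, once; it reports no verdict.
Trained networks look in the newest picture that a camera, given by its name, has taken for a name from the list of things; names that differ only in an ending like _2 or _b are one class to them, and where a whole thing is asked for, a point or a joint stands for the part that bears it (a point fixed in the world has none). Each returns a list of dicts, best first, with "conf" (0 to 1); they miss things now and then, are a little off and sometimes report something else, mostly with a low value. They report only what shows in the picture. A call takes as long as a camera call.
- nets.boxes_of(camera, thing): "centre" ([column, row] in pixels, amid what is visible of it).
- nets.trace(camera, thing): "region" (400x640 bool, what is visible of it) and "centre" ([column, row] in pixels, amid what is visible of it).
- nets.tip_of(camera, thing): "centre" ([column, row] in pixels: a listed point, or the origin of a listed thing).
The state is a dict: "clock": time; "qpos": joint angles; "qvel": joint speeds; "effort": joint torques, N m; "position": TCP position; "orientation": TCP orientation; "contact_force": force on the tool from outside, world axes, zero at the start; "ft_torque": the same for the moment, N m; "opening": finger opening in m.
Only numpy, scipy, OpenCV 4.12 (cv2) and the standard library are available. Lean on these libraries where they do the work, as an engineer would, in place of code of your own. Each camera call takes 0.05 s, during which the arm holds its last target. There are 200 camera calls.

## Working session

There is one attempt and no reset: what is moved stays moved. The work goes in short steps, Python scripts to look and compute and a shell command to move; the robot and the scene stay as the last step left them, time stands still between calls to the robot, and variables do not carry over. Pictures are saved under pics/ and viewed, about 8 in all and at most 12, crops included, and the job is handed in when it is done.

```bash
mkdir -p pics; ls; cat > h.py <<'E'
import numpy as np,cv2
from cell import bot,grab_frame,get_calibration,nets
from scipy.spatial.transform import Rotation as R
def T():
    s=bot.read_state();M=np.eye(4);M[:3,:3]=R.from_rotvec(s['orientation']).as_matrix();M[:3,3]=s['position'];return M
def ray(cam,px,Tw=None):
    c=get_calibration(cam);f=200/np.tan(np.radians(c['vertical_fov'])/2)
    M=np.array(c['world_from_camera']) if 'world_from_camera' in c else Tw@np.array(c['mount'])
    d=np.array([(px[0]-c['cx'])/f,-(px[1]-c['cy'])/f,-1]);return M[:3,3],M[:3,:3]@d
def at_z(cam,px,z,Tw=None):
    o,d=ray(cam,px,Tw);return o+d*(z-o[2])/d[2]
def save(im,n): cv2.imwrite('pics/'+n,im[:,:,::-1])
E
python3 - <<'E'
from h import *
s=bot.read_state();print({k:np.round(v,3) for k,v in s.items()})
print(T().round(3))
for c in('scene','top','wrist'):
    k=get_calibration(c);print(c,k)
a=grab_frame('top');b=grab_frame('scene')
save(cv2.resize(np.vstack([a,b]),(480,600)),'a.png');save(a,'top.png')
for c in('top','scene'):
  for t in('plinth','slot','slot_home','bowl','jar','cup','hatch','cam'):
    for n in('tip_of','boxes_of'):
        try: r=getattr(nets,n)(c,t)
        except Exception as e: print(c,t,n,e);continue
        print(c,t,n,[(np.round(x['centre'],1),round(x['conf'],2)) for x in r[:2]])
E
```

```text
pics
{'clock': np.float64(0.0), 'qpos': array([-1.312,  0.469, -0.049,  1.534,  0.024,  1.141, -0.082]), 'qvel': array([ 0.001,  0.001, -0.002, -0.001,  0.002, -0.002,  0.001]), 'effort': array([ 0.0000e+00, -5.1032e+01, -4.7000e-02, -2.3771e+01,  1.1000e-02,
        7.0000e-03,  0.0000e+00]), 'position': array([0.191, 0.647, 0.247]), 'orientation': array([ 0.224,  1.559, -0.227]), 'contact_force': array([-0.081, -0.216, -0.56 ]), 'ft_torque': array([ 0.036,  0.011, -0.046]), 'opening': np.float64(0.086)}
[[-0.001  0.284  0.959  0.191]
 [-0.002  0.959 -0.284  0.647]
 [-1.    -0.002  0.     0.247]
 [ 0.     0.     0.     1.   ]]
scene {'vertical_fov': 51.32399408586466, 'cx': 323.17241490541795, 'cy': 205.52487084192583, 'world_from_camera': array([[ 0.87111026, -0.4092643 ,  0.27142154,  0.84999417],
       [ 0.49095479,  0.71292514, -0.50070065, -0.49308956],
       [ 0.01141566,  0.56942117,  0.82196667,  0.92846657],
       [ 0.        ,  0.        ,  0.        ,  1.        ]])}
top {'vertical_fov': 48.24420996765937, 'cx': 319.57725670555925, 'cy': 193.6318506045624, 'world_from_
[... 1813 characters left out ...]
19.9]), 0.63)]
scene slot_home tip_of []
scene slot_home boxes_of [(array([311.6, 215.2]), 0.84)]
scene bowl tip_of [(array([378. , 166.1]), 0.55), (array([316.7, 152.3]), 0.17)]
scene bowl boxes_of [(array([378.3, 148.1]), 0.87)]
scene jar tip_of [(array([315.7, 154. ]), 0.72)]
scene jar boxes_of [(array([317.2, 141.9]), 0.91)]
scene cup tip_of [(array([228.9, 297.2]), 0.72)]
scene cup boxes_of [(array([224.1, 289.2]), 0.94)]
scene hatch tip_of it knows: bowl, cup, jar, plinth, slot, slot_home
scene hatch boxes_of [(array([287.8, 204.6]), 0.7), (array([298. , 218.2]), 0.58)]
scene cam tip_of it knows: bowl, cup, jar, plinth, slot, slot_home
scene cam boxes_of [(array([285.5, 204.2]), 0.68)]
```

```bash
python3 - <<'E'
from h import *
print(bot.read_state()['clock'])
for n,c,p,z in [('slothome','top',(352.1,219.9),.094),('slot','top',(355,216.4),.112),('slot sc','scene',(285.2,209.3),.112),('pl','top',(302.3,197.2),0.0),('pl sc','scene',(317.4,214.8),0.0),('bowl','top',(220.4,160.8),.09),('jar','top',(239,234),.09),('cup','top',(455.7,231.1),0),('cup','scene',(228.9,297.2),0),('bowl','scene',(378,166.1),.09),('jar','scene',(315.7,154),.09)]:
    print(n,c,at_z(c,p,z).round(3))
im=cv2.imread('pics/top.png')[80:320,150:510];cv2.imwrite('pics/b.png',cv2.resize(im,None,fx=2.2,fy=2.2,interpolation=cv2.INTER_CUBIC))
E
```

```text
1.5
slothome top [ 0.506 -0.044  0.094]
slot top [ 0.512 -0.048  0.112]
slot sc scene [ 0.508 -0.05   0.112]
pl top [0.553 0.049 0.   ]
pl sc scene [0.545 0.039 0.   ]
bowl top [0.62  0.199 0.09 ]
jar top [0.483 0.165 0.09 ]
cup top [ 0.477 -0.268  0.   ]
cup scene [ 0.48  -0.266  0.   ]
bowl scene [0.636 0.199 0.09 ]
jar scene [0.473 0.154 0.09 ]
```

View pics/b.png

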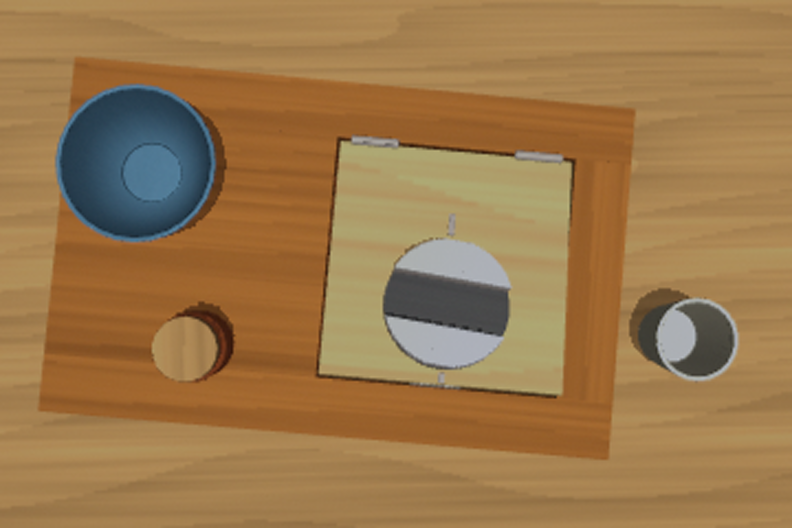

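View pics/a.png

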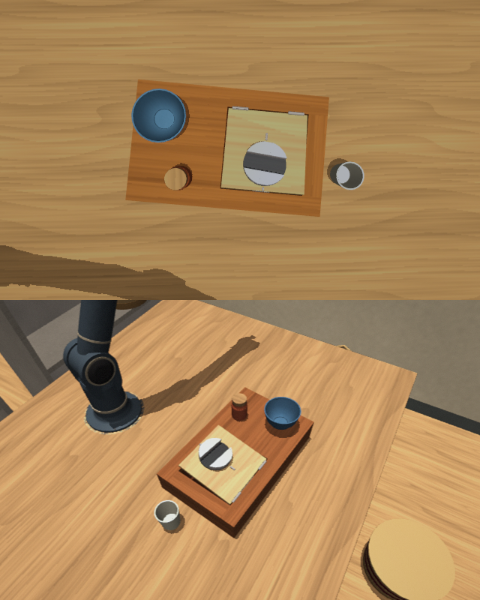

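The overhead view shows the hatch at crop px (450, 265). Its disc is at (447, 303), with the slot running nearly horizontal and tipping slightly clockwise. The bowl, jar and cup are well clear. I'll move over the disc now at the current height.

```bash
python3 - <<'E'
from h import *
c=np.array([[75,58],[634,108],[608,459],[40,410]])/2.2+[150,80]
P=np.array([at_z('top',p,.09) for p in c]);print(P.round(3),P.mean(0).round(3))
y=(P[0]+P[3]-P[1]-P[2]);x=P[0]+P[1]-P[2]-P[3];print(np.degrees([np.arctan2(-y[0],y[1]),np.arctan2(x[1],x[0])]),np.linalg.norm(x)/2,np.linalg.norm(y)/2)
E
python3 -m handwheel '[[[0,0,0],[0,-20,40],60],[[0,0,0],[0,-25,40],60],[[0,0,0],[0,-30,35],60],[[0,0,0],[0,-40,28],60],[[0,0,0],[0,-40,28],60]]'
```

```text
[[ 0.723  0.265  0.09 ]
 [ 0.674 -0.211  0.09 ]
 [ 0.376 -0.18   0.09 ]
 [ 0.427  0.295  0.09 ]] [0.55  0.042 0.09 ]
[-5.97845957 -5.86384994] 0.29879541819338556 0.4785640049445499
clock: 2.0
position: [0.3106, 0.4522, 0.2464]
orientation: [0.219, 1.563, -0.211]
contact_force: [0.4, -0.1, 0.5]
opening: 0.0604
```

```bash
python3 -m handwheel '[[[0,0,0],[0,-37,29],50],[[0,0,0],[0,-37,29],50],[[0,0,0],[0,-37,29],50],[[0,0,0],[0,-37,29],50],[[0,0,0],[0,-37,29],50]]'; python3 -m handwheel '[[[0,0,0],[0,-37,29],50],[[0,0,0],[0,-37,29],50],[[0,0,0],[0,-37,29],50],[[0,0,0],[0,-37,29],50],[[0,0,0],[0,-37,29],50]]'
```

```text
clock: 2.5
position: [0.4029, 0.2252, 0.2464]
orientation: [0.221, 1.561, -0.208]
contact_force: [0.6, 0.1, -0.4]
opening: 0.0499
clock: 3.0
position: [0.4952, -0.0013, 0.247]
orientation: [0.223, 1.555, -0.204]
contact_force: [1.0, 0.4, -0.0]
opening: 0.0498
```

```bash
python3 -m handwheel '[[[0,0,0],[0,-20,12],50],[[0,0,0],[0,-18,12],50],[[0,0,0],[0,0,0],50],[[0,0,0],[0,0,0],50],[[0,0,0],[0,0,0],50]]'; python3 - <<'E'
from h import *
M=T();im=grab_frame('wrist');save(im,'w1.png');print(M.round(3))
for n,z in(('slot',.118),('slot_home',.094)):
    for r in nets.tip_of('wrist',n)[:1]: print(n,r['centre'],r['conf'],at_z('wrist',r['centre'],z,M).round(4))
E
```

```text
clock: 3.5
position: [0.5098, -0.0539, 0.2478]
orientation: [0.232, 1.55, -0.216]
contact_force: [-0.4, 0.7, -0.0]
opening: 0.0499
[[ 0.01   0.282  0.959  0.51 ]
 [ 0.009  0.959 -0.282 -0.054]
 [-1.     0.011  0.007  0.248]
 [ 0.     0.     0.     1.   ]]
slot [334.0, 182.7] 0.59 [ 0.5079 -0.0415  0.118 ]
slot_home [333.4, 174.3] 0.58 [ 0.507  -0.0407  0.094 ]
```

View pics/w1.png

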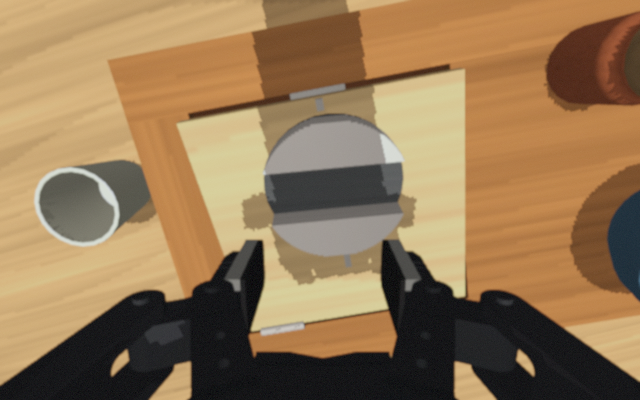

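```bash
python3 - <<'E'
from h import *
M=T();im=cv2.imread('pics/w1.png',0)
# floor borders along columns
a=.18;u=np.array([np.cos(np.radians(-5.9)),np.sin(np.radians(-5.9)),0]);v=np.array([-u[1],u[0],0])
n=np.array([0,0,1])*np.cos(a)+u*np.sin(a);P0=np.array([.5095,-.044,.118])
def hit(p,h):
    o,d=ray('wrist',p,M);t=((P0+n*h-o)@n)/(d@n);return o+d*t
up=[];lo=[]
for c in range(285,385,5):
    g=np.diff(cv2.GaussianBlur(im,(3,3),0)[:,c].astype(float))
    up.append((c,150+np.argmin(g[150:185])+.5));lo.append((c,180+np.argmax(g[180:215])+.5))
E=u*np.cos(a)-np.array([0,0,1])*np.sin(a)
for nm,L,h in(('up rim',up,.018),('lo floor',lo,0)):
    k=np.polyfit(*np.array(L).T,1);Q=[hit((c,np.polyval(k,c)),h) for c in(290,380)]
    d=Q[1]-Q[0];print(nm,k,'cam',np.arctan2(d@E,d@v),'off across',[(q-P0-n*h)@E for q in Q])
    print('az',np.degrees(np.arctan2(d[1],d[0])))
y=M[:3,1];print('tool y az',np.degrees(np.arctan2(y[1],y[0])))
# disc centre from mask
r=nets.trace('wrist','slot')[0];print(r['conf'],r['centre'])
ys,xs=np.nonzero(r['region']);print(xs.min(),xs.max(),ys.min(),ys.max())
for p in((xs.min(),ys[xs==xs.min()].mean()),(xs.max(),ys[xs==xs.max()].mean())):
    q=hit(p,.018);print(q.round(4),((q-P0)@v).round(4))
E
```

```text
up rim [-9.92481203e-02  2.01000000e+02] cam 0.08770873258278054 off across [np.float64(-0.02355142616235521), np.float64(-0.018218791864836974)]
az 79.15544494663482
lo floor [-6.4962406e-02  2.2960000e+02] cam 0.12635985402675048 off across [np.float64(0.014632252939292503), np.float64(0.023373886198216072)]
az 76.97587191744718
tool y az 73.72069606261908
0.69 [333.8, 185.3]
263 404 113 255
[ 0.4814 -0.0839  0.1406] -0.0426
[0.5003 0.0092 0.139 ] 0.0519
```

```bash
python3 -m handwheel '[[[-0.04,0,0],[10,6,-3],50],[[-0.035,0,0],[20,5,-2],50],[[0,0,0],[30,0,0],50],[[0,0,0],[27,0,0],50],[[0,0,0],[0,0,0],50]]'; python3 - <<'E'
from h import *
M=T();save(grab_frame('wrist'),'w2.png');print(M.round(3));print(np.degrees(np.arctan2(M[1,1],M[0,1])),bot.read_state()['qpos'].round(2))
E
```

```text
clock: 4.2
position: [0.5084, -0.0349, 0.1571]
orientation: [0.161, 1.555, -0.141]
contact_force: [-0.9, 0.6, 0.1]
opening: 0.05
[[ 0.012  0.191  0.981  0.508]
 [ 0.012  0.981 -0.191 -0.035]
 [-1.     0.014  0.009  0.157]
 [ 0.     0.     0.     1.   ]]
78.97837746035609 [-0.29  0.31  0.34  2.04 -0.16  0.8   1.52]
```

View pics/w2.png

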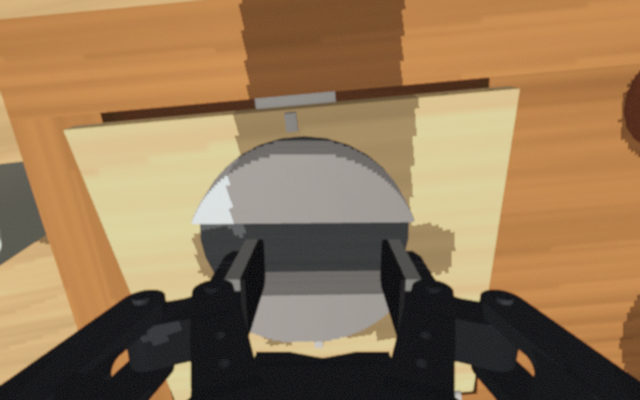

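```bash
python3 -m handwheel '[[[0,0,0],[0,-4,1],50],[[0,0,0],[0,-3,0],50],[[0,0,0],[6,0,0],50],[[0,0,0],[8,0,0],50],[[0,0,0],[2,0,0],50]]'
```

```text
clock: 4.75
position: [0.5126, -0.0424, 0.1461]
orientation: [0.161, 1.543, -0.138]
contact_force: [-0.3, -0.7, 0.3]
opening: 0.05
```

```bash
python3 -m handwheel '[[[0,0.02,0],[5,0,-3],50],[[0,0,0],[5,0,-1],50],[[0,0,0],[5,0,0],50],[[0,0,0],[5,0,0],50],[[0,0,0],[0,0,0],50]]';  python3 - <<'E'
from h import *
M=T();im=grab_frame('wrist');save(im,'w3.png');print(M.round(3))
E
```

```text
clock: 5.25
position: [0.5082, -0.0412, 0.1241]
orientation: [0.163, 1.566, -0.137]
contact_force: [-0.5, 0.2, 2.0]
opening: 0.05
[[ 0.001  0.19   0.982  0.508]
 [ 0.017  0.982 -0.19  -0.041]
 [-1.     0.017 -0.002  0.124]
 [ 0.     0.     0.     1.   ]]
```

View pics/w3.png

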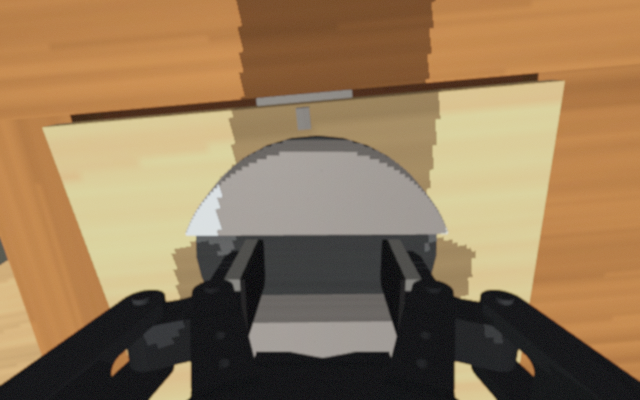

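The fingertips are now inside the slot, one on each side of the axis (columns 245 and 400, slot floor rows 235–290). Next I press down.

```bash
python3 -m handwheel '[[[0,0,0],[5,0,0],50],[[0,0,0],[5,0,0],50],[[0,0,0],[5,0,0],50],[[0,0,0],[4,0,0],50],[[0,0,0],[2,0,0],50]]'
```

```text
clock: 5.8
position: [0.5107, -0.0417, 0.1079]
orientation: [0.165, 1.562, -0.135]
contact_force: [-8.6, 1.2, 25.7]
opening: 0.0498
```

```bash
python3 -m handwheel '[[[0,0,0],[2,0,-2],50],[[0,0,0],[2,0,-2],50],[[0.1,0,0],[2,0,0],50],[[0.12,0,0],[2,0,0],50],[[0.12,0,0],[2,0,0],50]]'; python3 -c "
from h import *
s=bot.read_state();M=T();print(M.round(3),s['ft_torque'],s['qpos'].round(2))"
```

```text
clock: 6.3
position: [0.5116, -0.0436, 0.1082]
orientation: [0.442, 1.519, -0.405]
contact_force: [-9.0, -0.6, 24.6]
opening: 0.0503
[[ 0.016  0.515  0.857  0.512]
 [ 0.02   0.857 -0.515 -0.044]
 [-1.     0.025  0.004  0.108]
 [ 0.     0.     0.     1.   ]] [-0.63574014  2.18929218  0.14080562] [-0.31  0.4   0.4   2.08 -0.27  0.7   1.3 ]
```

```bash
python3 -m handwheel '[[[0.13,0,0],[2,-2,-3],50],[[0.13,0,0],[2,-2,-3],50],[[0.13,0,0],[2,-2,-2],50],[[0.13,0,0],[2,-1,-1],50],[[0.13,0,0],[2,0,0],50]]'; python3 - <<'E'
from h import *
s=bot.read_state();M=T();print(M.round(3),s['ft_torque'],s['qpos'].round(2))
w=grab_frame('wrist');t=grab_frame('top')
save(np.hstack([cv2.resize(w,(480,300)),cv2.resize(t[130:290,270:430],(300,300))]),'w4.png')
E
```

```text
clock: 6.8
position: [0.5098, -0.0472, 0.1085]
orientation: [0.971, 1.336, -0.91]
contact_force: [-11.8, 0.4, 29.2]
opening: 0.0502
[[ 0.037  0.937  0.348  0.51 ]
 [ 0.019  0.347 -0.938 -0.047]
 [-0.999  0.042 -0.005  0.109]
 [ 0.     0.     0.     1.   ]] [-0.19317902  3.00489359  0.17997199] [-0.44  0.41  0.58  2.1  -0.39  0.69  0.75]
```

View pics/w4.png

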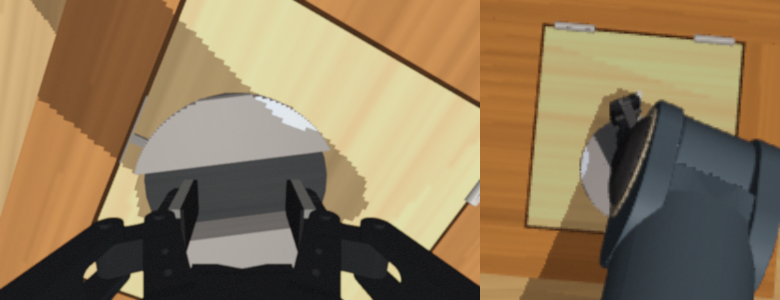

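```bash
python3 -m handwheel '[[[0.13,0,-0.01],[2,-1,-2],50],[[0.13,0,-0.01],[2,-1,-2],50],[[0.13,0,-0.01],[2,-1,-1],50],[[0.13,0,-0.01],[2,-1,0],50],[[0.13,0,0],[2,0,0],50]]'; python3 - <<'E'
from h import *
s=bot.read_state();M=T();print(M.round(3),s['ft_torque'],s['qpos'].round(2))
w=grab_frame('wrist');save(w,'w5.png')
E
```

```text
clock: 7.4
position: [0.509, -0.047, 0.1077]
orientation: [1.454, 1.056, -1.426]
contact_force: [-3.3, 12.0, 23.9]
opening: 0.0504
[[ 0.006  0.951 -0.31   0.509]
 [ 0.019 -0.31  -0.951 -0.047]
 [-1.    -0.    -0.019  0.108]
 [ 0.     0.     0.     1.   ]] [2.26554036 0.79615724 0.75111899] [-0.57  0.47  0.76  2.09 -0.5   0.76  0.2 ]
```

View pics/w5.png

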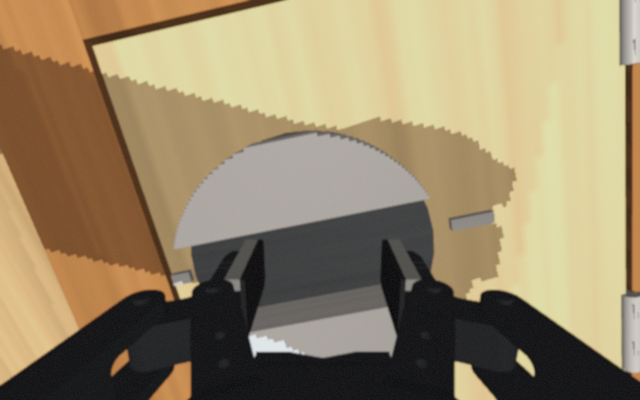

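```bash
python3 -m handwheel '[[[0.06,0,0],[2,0,-1],50],[[0.06,0,0],[2,0,-1],50],[[0.06,0,0],[2,0,-1],50],[[0.06,0,0],[2,0,0],50],[[0.06,0,0],[2,0,0],50]]'; python3 - <<'E'
from h import *
s=bot.read_state();M=T();print(M.round(3),s['ft_torque'])
w=grab_frame('wrist');save(w,'w6.png')
E
```

```text
clock: 7.95
position: [0.5117, -0.0437, 0.1077]
orientation: [1.601, 0.914, -1.596]
contact_force: [-10.8, -1.2, 28.6]
opening: 0.0499
[[-0.003  0.857 -0.515  0.512]
 [ 0.011 -0.515 -0.857 -0.044]
 [-1.    -0.008 -0.008  0.108]
 [ 0.     0.     0.     1.   ]] [-0.43539271  1.86023735  8.8745061 ]
```

View pics/w6.png

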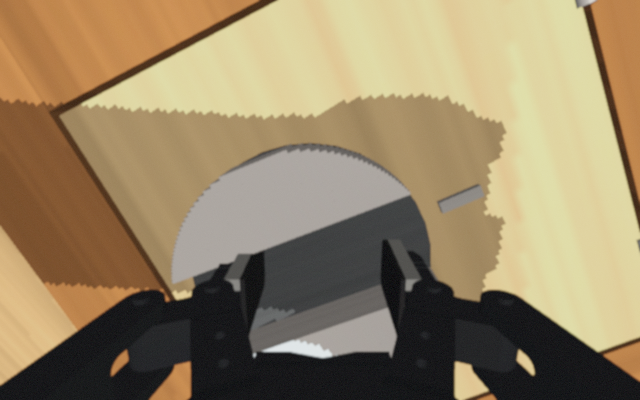

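The moment has risen to 8.9 N m and the slot is in line with the ribs, so it's at the stop. Next I back off the turn within the slot's play, then lift.

```bash
python3 -m handwheel '[[[-0.08,0,0],[1,0,0],50],[[-0.1,0,0],[1,0,0],50],[[-0.1,0,0],[0,0,0],50],[[0,0,0],[0,0,0],50],[[0,0,0],[-1,0,0],50]]'; python3 -c "
from h import *
s=bot.read_state();M=T();print(M.round(3),s['ft_torque'])"
```

```text
clock: 8.5
position: [0.5125, -0.0432, 0.1096]
orientation: [1.376, 1.102, -1.374]
contact_force: [-1.0, -0.4, 4.0]
opening: 0.05
[[-0.004  0.975 -0.224  0.513]
 [ 0.007 -0.224 -0.975 -0.043]
 [-1.    -0.005 -0.006  0.11 ]
 [ 0.     0.     0.     1.   ]] [0.01657894 0.45248736 0.03134542]
```

Torque is now zero and az −13°, within the slack. Lift straight up.

```bash
python3 -m handwheel '[[[0,0,0],[-5,0,0],50],[[0,0,0],[-10,0,0],50],[[0,0,0],[-20,0,0],50],[[0,0,0],[-40,0,0],50],[[0,0,0],[-40,0,0],50]]';python3 -m handwheel '[[[0,0,0],[-20,0,-10],50],[[0,0,0],[0,0,40],50],[[0,0,0],[0,0,0],50],[[0,0,0],[0,0,0],50],[[0,0,0],[0,0,0],50]]'; python3 - <<'E'
from h import *
M=T();print(M.round(3))
w=grab_frame('wrist');t=grab_frame('top');s=grab_frame('scene')
save(np.vstack([np.hstack([cv2.resize(w,(480,300)),cv2.resize(t[130:290,270:430],(300,300))]),np.hstack([cv2.resize(s[140:290,180:420],(480,300)),np.zeros((300,300,3),np.uint8)])]),'w7.png')
for c in('top','scene'):
    for n in('bowl','jar','cup','slot'):
        for r in nets.tip_of(c,n)[:1]:print(c,n,r['centre'],r['conf'])
E
```

```text
clock: 9.0
position: [0.5106, -0.0435, 0.2241]
orientation: [1.369, 1.103, -1.384]
contact_force: [0.9, 0.0, 0.6]
opening: 0.05
clock: 9.5
position: [0.5085, -0.0738, 0.2528]
orientation: [1.377, 1.094, -1.37]
contact_force: [-0.3, -0.8, 0.5]
opening: 0.0503
[[ 0.003  0.975 -0.224  0.508]
 [ 0.003 -0.224 -0.975 -0.074]
 [-1.     0.003 -0.003  0.253]
 [ 0.     0.     0.     1.   ]]
top bowl [220.8, 158.5] 0.71
top jar [239.6, 234.2] 0.6
top slot [353.2, 221.0] 0.65
scene bowl [378.4, 162.8] 0.63
scene jar [319.7, 152.2] 0.57
scene cup [229.3, 295.7] 0.77
scene slot [285.7, 207.6] 0.92
```

View pics/w7.png

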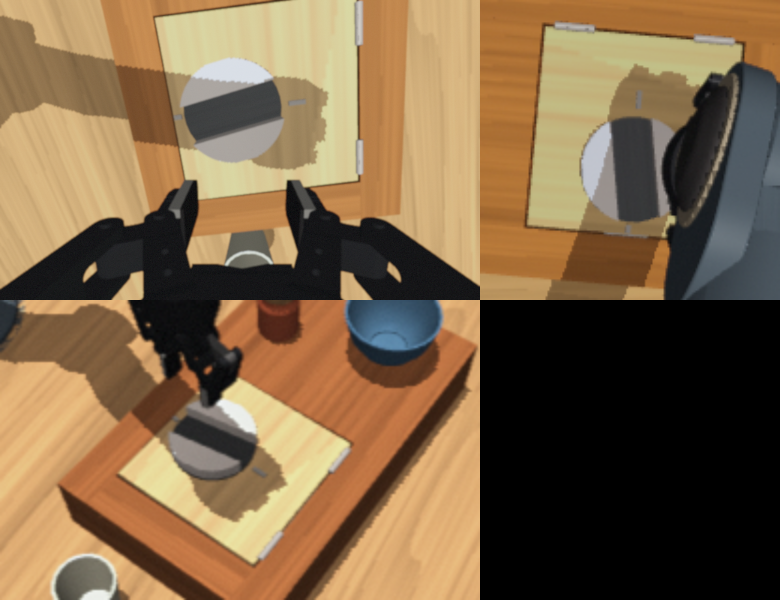

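The fastener dragged back by about 10° when I reversed the turn under pressure: the slot now leans about 10° short of the rib line. I'll go back in, turn it to the stop again, relieve the pressure and lift without reversing.

```bash
python3 -m handwheel '[[[0,0,0],[20,-4,-15],50],[[0,0,0],[25,-3,-12],50],[[-0.13,0,0],[25,0,0],50],[[-0.12,0,0],[20,0,0],50],[[0,0,0],[0,0,0],50]]'; python3 - <<'E'
from h import *
M=T();save(grab_frame('wrist'),'w8.png');print(M.round(3));print(np.degrees(np.arctan2(M[1,1],M[0,1])),M[:3,:3].T@(np.array([.5085,-.0435,.135])-M[:3,3])*1000)
E
```

```text
clock: 10.55
position: [0.5098, -0.044, 0.1607]
orientation: [1.189, 1.223, -1.178]
contact_force: [0.3, 0.1, -0.1]
opening: 0.05
[[ 0.006  0.999  0.034  0.51 ]
 [ 0.003  0.034 -0.999 -0.044]
 [-1.     0.007 -0.003  0.161]
 [ 0.     0.     0.     1.   ]]
1.9500965851308143 [25.699275   -1.4697854  -0.44460521]
```

View pics/w8.png

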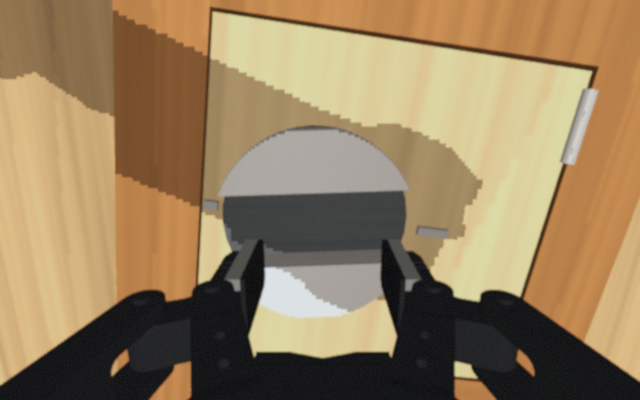

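Aligned: slot centre is at about (314, 228), with the tool's axis projecting to about (320, 230). Now descend, press and turn.

```bash
python3 -m handwheel '[[[0,0,0],[15,-1,0],50],[[0,0,0],[18,0,0],50],[[0,0,0],[9,0,0],50],[[0,0,0],[3,0,0],50],[[0,0,0],[3,0,0],50]]'; python3 -m handwheel '[[[0,0,0],[3,0,0],50],[[0,0,0],[2,0,0],50],[[0.08,0,0],[2,0,0],50],[[0.08,0,0],[2,0,0],50],[[0.08,0,0],[2,0,0],50]]'
```

```text
clock: 11.1
position: [0.5134, -0.0453, 0.1149]
orientation: [1.202, 1.21, -1.178]
contact_force: [-0.1, 0.5, 0.9]
opening: 0.0499
clock: 11.6
position: [0.514, -0.048, 0.108]
orientation: [1.387, 1.086, -1.357]
contact_force: [-8.4, 1.0, 25.4]
opening: 0.0502
```

```bash
python3 -m handwheel '[[[0.08,0,0],[2,0,0],50],[[0.08,0,0],[2,0,0],50],[[0.07,0,0],[2,0,0],50],[[0.06,0,0],[2,0,0],50],[[0.06,0,0],[2,0,0],50]]'; python3 -c "
from h import *
s=bot.read_state();M=T();print(M.round(3),s['ft_torque'])"
```

```text
clock: 12.1
position: [0.5173, -0.0445, 0.1081]
orientation: [1.602, 0.911, -1.571]
contact_force: [-7.6, -2.3, 21.2]
opening: 0.05
[[ 0.015  0.864 -0.503  0.517]
 [ 0.008 -0.504 -0.864 -0.045]
 [-1.     0.009 -0.015  0.108]
 [ 0.     0.     0.     1.   ]] [-0.58723658  1.66080922  7.50986561]
```

```bash
python3 -m handwheel '[[[0,0,0],[-1,0,0],50],[[0,0,0],[-1,0,0],50],[[0,0,0],[-2,0,0],50],[[0,0,0],[-2,0,0],50],[[0,0,0],[-2,0,0],50]]'; python3 -c "
from h import *
s=bot.read_state();M=T();print(M.round(3),s['ft_torque'])"
```

```text
clock: 12.6
position: [0.5161, -0.0441, 0.1123]
orientation: [1.554, 0.929, -1.546]
contact_force: [7.6, -4.4, -24.6]
opening: 0.0502
[[ 0.01   0.887 -0.462  0.516]
 [-0.009 -0.462 -0.887 -0.044]
 [-1.     0.013  0.003  0.112]
 [ 0.     0.     0.     1.   ]] [-0.8001548  -1.48118653  2.03584717]
```

Wall friction is holding the fingertips, so I'll ease the lift and then unwind slightly with no pressure on the floor.

```bash
python3 -m handwheel '[[[0,0,0],[1,0,0],50],[[-0.03,0,0],[0,0,0],50],[[-0.04,0,0],[0,0,0],50],[[-0.04,0,0],[0,0,0],50],[[0,0,0],[0,0,0],50]]'; python3 -c "
from h import *
s=bot.read_state();M=T();print(M.round(3),s['ft_torque'])"
```

```text
clock: 13.1
position: [0.518, -0.0442, 0.1125]
orientation: [1.499, 0.988, -1.476]
contact_force: [-0.1, -0.1, -0.1]
opening: 0.0499
[[ 0.016  0.925 -0.38   0.518]
 [-0.002 -0.38  -0.925 -0.044]
 [-1.     0.016 -0.005  0.112]
 [ 0.     0.     0.     1.   ]] [0.01337012 0.03079155 0.02100994]
```

Completely free now (zero force and torque). Lift.

```bash
python3 -m handwheel '[[[0,0,0],[-4,0,0],50],[[0,0,0],[-6,0,0],50],[[0,0,0],[-15,0,0],50],[[0,0,0],[-35,0,0],50],[[0,0,0],[-40,0,0],50]]';python3 -m handwheel '[[[0,0,0],[-25,0,10],50],[[0,0,0],[0,0,25],50],[[0,0,0],[0,0,0],50],[[0,0,0],[0,0,0],50],[[0,0,0],[0,0,0],50]]'; python3 - <<'E'
from h import *
M=T();print(M.round(3))
w=grab_frame('wrist');t=grab_frame('top');s=grab_frame('scene')
save(np.vstack([np.hstack([cv2.resize(w,(480,300)),cv2.resize(t[130:290,270:430],(300,300))]),np.hstack([cv2.resize(s[140:290,180:420],(480,300)),np.zeros((300,300,3),np.uint8)])]),'w9.png')
E
```

```text
clock: 13.6
position: [0.513, -0.0444, 0.2138]
orientation: [1.501, 0.987, -1.492]
contact_force: [0.6, 1.2, 0.8]
opening: 0.0499
clock: 14.1
position: [0.5024, -0.0781, 0.2494]
orientation: [1.516, 0.98, -1.479]
contact_force: [-0.3, -0.3, 0.2]
opening: 0.0499
[[ 0.022  0.919 -0.393  0.502]
 [ 0.003 -0.393 -0.92  -0.078]
 [-1.     0.019 -0.012  0.249]
 [ 0.     0.     0.     1.   ]]
```

View pics/w9.png

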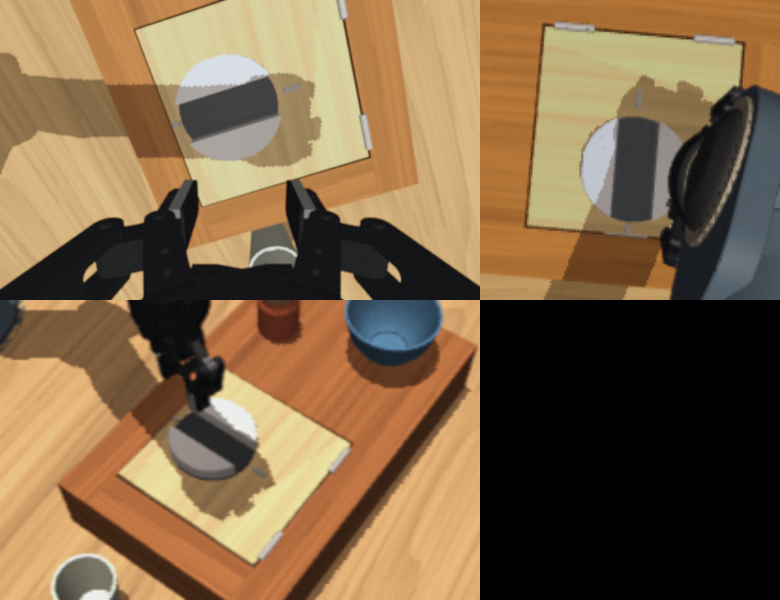

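```bash
python3 - <<'E'
from h import *
for k in range(1):
    t=grab_frame('top');M=T();w=grab_frame('wrist')
def lines(im,proj,roi):
    x0,x1,y0,y1=roi;g=cv2.cvtColor(im,cv2.COLOR_RGB2GRAY);g=cv2.resize(g[y0:y1,x0:x1],None,fx=4,fy=4,interpolation=cv2.INTER_CUBIC)
    for s in cv2.createLineSegmentDetector().detect(g)[0][:,0]:
        if np.hypot(s[2]-s[0],s[3]-s[1])<110: continue
        p=[(s[0]/4+x0,s[1]/4+y0),(s[2]/4+x0,s[3]/4+y0)];q=[proj(a) for a in p];d=q[1]-q[0]
        a=np.degrees(np.arctan2(d[1],d[0]))
        print(np.round(p,0).tolist(),'az',round((a+90)%180-90,1),'len',round(np.linalg.norm(d),3))
print('top');lines(t,lambda p:at_z('top',p,.112),(318,375,185,260))
print('wrist');lines(w,lambda p:at_z('wrist',p,.112,M),(170,480,30,240))
E
```

```text
top
[[339.0, 246.0], [342.0, 212.0]] az -5.8 len 0.062
[[366.0, 195.0], [361.0, 247.0]] az -5.9 len 0.095
wrist
[[480.0, 147.0], [458.0, 30.0]] az 83.9 len 0.085
[[213.0, 30.0], [181.0, 40.0]] az -6.8 len 0.023
[[391.0, 240.0], [480.0, 213.0]] az -5.6 len 0.073
[[181.0, 41.0], [208.0, 112.0]] az 84.0 len 0.049
[[208.0, 114.0], [247.0, 214.0]] az 84.0 len 0.08
[[461.0, 30.0], [480.0, 129.0]] az 83.9 len 0.07
[[239.0, 140.0], [311.0, 117.0]] az -6.0 len 0.055
[[480.0, 216.0], [401.0, 239.0]] az -5.8 len 0.065
[[205.0, 110.0], [181.0, 48.0]] az 84.0 len 0.044
[[183.0, 210.0], [171.0, 182.0]] az 83.8 len 0.024
[[374.0, 154.0], [255.0, 191.0]] az -5.8 len 0.095
[[253.0, 238.0], [243.0, 212.0]] az 84.0 len 0.023
```

```bash
python3 -c "
from h import *
print(bot.read_state()['clock']);print(bot.sign_off())"
```

```text
14.35
the job is handed in; nothing more can be done
None
```

The hatch is pushed down flush, and the fastener is turned clockwise to its stop. It stayed down after I lifted clear, and I handed the job in at about 14.4 s.

- **How it went:** I put the two part-open fingertips in the slot, one on each side of the axis. I pressed until the hatch met its stop at about 25 N, then turned it under pressure to the hard stop, where the moment reached 8.9 N m.
- **First release failed:** reversing the turn while still pressing dragged the fastener back about 10°. I went back in, pressed and turned it to the stop again (7.5 N m).
- **Second release:** my first pull upward met about 25 N, because the fingertips were wedged against the slot walls. That briefly pulled up on the locked hatch. I eased off, unwound slightly until force and moment read zero, and lifted free.
- **Last checks:** the slot edges measured −5.8° to −6.0° in the top and wrist pictures, against −5.9° for the plinth's x axis. The slot is therefore at the locked angle within measurement error. The hatch looks flush by eye, but I did not measure its angle.
- **Bystanders:** nothing came near the bowl, jar or cup. Detections after the first turn put the bowl and jar within about 4 px of their starting positions in the top and scene views. The cup was hidden in the top view, but it was within 2 px in the scene view.

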